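# Eject the card reader from its dock and slide it to the paying place

## Task

A customer wants to pay. Push the eject slide on top of the charging dock all the way along, so that it pushes the card reader out past its catches, and let the slide spring back; then, without lifting the reader off the counter, slide it into the rectangular taped outline (not the round one) and leave it lying flat, wholly inside the tape. Leave the two timers, the tin and the stack of cups where they stand.

Things in the scene. Friction and masses are not known exactly. Their poses are not given: they have to be found in the camera images.
- card_reader: black hand card reader with a keypad, 123 x 66 x 20 mm (long side along its x axis, 66 mm along y), 0.13 to 0.27 kg, lying flat; origin at the centre of its underside, z up. At the start it is held fully inside the dock's pocket, its x axis parallel to the dock's, its leading end 10 mm inside the mouth
- dock: charging dock fixed to the counter. Grey side walls 165 mm long (along its x), 24 high, pocket 69 wide between them, 93 wide outside (106 at the catches beside the mouth). Black roof, top at z = 30 mm, over x = -35 to +75 mm; no floor. Origin on the counter on the mid line; open mouth at x = -90 mm facing -x, closed back at x = +75. Two sprung steel catches at the mouth hold the reader
- dock_mouth (a point): centre of the dock's mouth at counter level (dock x = -90 mm, y = 0); the reader comes out of here towards the dock's -x
- ejector (a joint): travel of the spring eject slide in m: 0 at rest near the dock's back, 0.055 fully pressed towards the mouth (the dock's -x). It pushes the reader ahead of it. Needs about 3 N at first, 10 to 15 N at the end; springs back when let go
- ejector_tab (a point): centre of the eject slide's upright aluminium tab that stands above the dock's roof, 12 mm thick along the dock's x, 34 mm wide along its y, from 35 to 65 mm above the counter (this point at 50 mm); moves with the slide; at rest at dock x = +49 mm
- pay_outline: rectangle of black tape stuck flush on the counter, the inside 154 mm long (along its x axis) x 94 mm wide (y), tape 6 mm wide; origin at its centre; the place for the card reader, which fits with its long side along the outline's long side, either way round
- cup_outline: circle of the same black tape, 110 mm across; origin at its centre; not for the reader. The reader may be slid over it
- timer_1: lime kitchen timer, 50 x 72 x 68 mm, bystander; origin under its centre
- timer_2: second lime kitchen timer, 50 x 72 x 68 mm, bystander; origin under its centre
- milk_tin: food tin, 75 mm across, 58 mm high, bystander; origin under its centre
- dip_cups: stack of clear dip cups, 66 mm across, 73 mm high, bystander; origin under its centre

How it is judged:
On the way:
1. the eject slide is pressed all the way (at least 50 of 55 mm) and has pushed the reader out, whose rear end is still in the dock (value of joint ejector above 0.05 m and x of card_reader in the frame of dock between -0.145 and -0.06 m and y of card_reader in the frame of dock between -0.015 and 0.015 m), for 0.05 s.
At the end, for the whole second after the job is handed in: The card reader lies flat and at rest on the counter inside the rectangular outline (its centre within 16 mm lengthwise and 15 mm crosswise of the outline's centre, long sides parallel within 0.24 rad, either way round), and the eject slide has sprung back to within 5 mm of rest (x of card_reader in the frame of pay_outline between -0.016 and 0.016 m and y of card_reader in the frame of pay_outline between -0.015 and 0.015 m and angle between the x axis of card_reader and the x axis of pay_outline, either way round below 0.24 rad and height (world z) of card_reader below 0.006 m and angle between card_reader's own z axis and vertical below 0.08 rad and linear speed of card_reader below 0.02 m/s and value of joint ejector below 0.005 m); the robot touches nothing.
It fails at once if the card reader is lifted more than 15 mm off the counter or tipped by more than 0.3 rad (height (world z) of card_reader above 0.015 m or angle between card_reader's own z axis and vertical above 0.3 rad).
It fails at once if a timer, the tin or the stack of cups is moved more than 30 mm or knocked over (distance of any of timer_1, timer_2, milk_tin, dip_cups from where it was at the start of the episode above 0.03 m or angle between any of timer_1, timer_2, milk_tin, dip_cups's own z axis and vertical above 0.5 rad).
It also fails if it takes over 61 s, if anything falls off the work surface, if the arm or the gripper's body presses on something with over 40 N, if the wrist force passes 120 N, or if a joint passes its speed limit or range.

## Robot

A 7-joint arm with a two-finger parallel gripper is mounted at the origin on a cart in front of the work surface, level with it; the furniture and walls round the work are solid. World frame = base frame: x ahead of the robot, y to its left, z up, the work surface at z = 0. Lengths are in m, angles in rad, forces in N, time in s.
With the tool pointing down it reaches from about 0.4 to 0.9 m from the base axis. Payload 5.6 kg.
Tool frame: the origin (TCP) lies at the very end of the fingers, on their centre line; the grasp point (between the pads) lies 19 mm behind it (ctrl.grasp_offset is the distance from the TCP to the grasp point, in m); z points along the fingers, y is the direction in which the jaws open and shut (so a half turn about z gives the same grasp; the last joint's range is limited). The gripper opens to 92 mm and grips with 3 to 60 N. Pads are 20 mm wide; open, the fingers measure 128 mm over their backs; the gripper's body (75 mm by 189 mm) begins 69 mm behind the grasp point.
Start: joints at [1.18, 0.468, -0.012, 1.603, 0.006, 1.071, -0.056], TCP at [0.221, -0.611, 0.215] pointing down, gripper open.
Joint ranges: [-2.53, 2.53], [-0.31, 2.02], [-1.57, 1.55], [0.28, 2.44], [-1.29, 4.43], [0.15, 1.84], [-2.92, 2.92]. Speed limits (rad/s): [2.57, 2.57, 3.14, 3.14, 3.14, 3.14, 3.14].

## Interface

Orientations are given as a rotation vector (axis times angle).
In Python, from workcell import ctrl, viewer gives the robot as it stands.
- The arm moves only by the shell command python3 -m crank 'ROWS' [OPENING]. ROWS is JSON, a list of rows, each a list of 6 numbers: the shift along the tool's x, y, z in cm, then the turn, a rotation vector about the tool's x, y, z in degrees. In form: [[dx, dy, dz, rx, ry, rz], ...]. A call has 1 to 5 rows; each row shifts and turns the pose as measured when the row begins, along the tool's axes as they then stand; what a row does not reach is not made up. A row lasts 1/8 s, in which the tool goes at most 62.5 mm and 10.7 degrees, less where a joint would pass 70% of its speed; a pose out of reach is approached as far as the arm can. A call is refused whole if a number of a shift passes 6.25 or a number of a turn 10.7, either way. A call with a gripper value outside its range is refused whole. OPENING is the gripper's target within -1 to 1 (shut at 1, half-way at 0, fully open at -1), set as the call begins (- or left out, the last holds). The fingers move at their own pace and stop on an object; the grip force is fixed at half the most. Time passes only in rows, so rows that do not move let the fingers close. It gives the time, the measured TCP pose, the force and the opening at its end, in the units of the state.
- ctrl.read_state(): the state, without advancing time (a new reading comes with each control period).
- viewer.snapshot(name): name is "side" or "top" or "wrist"; returns a dict with "image" (480x640x3 uint8, red, green, blue), "mtx" (3x3 intrinsics, pixels), "world_to_cam" (4x4, takes a point from world to camera coordinates); the wrist camera has in their place "tool_from_camera" (4x4, takes a point from camera to tool coordinates, whose origin is the TCP and whose axes are the flange's). Camera axes: x right, y down, z forward; pixel columns grow to the right and rows downward; lengths in m; the calibration is good to about 2 mm. The wrist camera is an equidistant fisheye: a pixel r from the principal point sees the ray r / f radians off the axis. A picture is of the moment at which its call begins: read the wrist's pose just before it. There is no depth.
- ctrl.close_job(): hands the job in, once; it reports no verdict.
The state is a dict: "clock": time; "joints": joint angles; "dq": joint speeds; "tau": joint torques, N m; "ee_pos": TCP position; "orientation": TCP orientation; "force": force on the tool from outside, world axes, zero at the start; "ft_torque": the same for the moment, N m; "width": opening from 0.0 (shut) to 1.0 (fully open).
Only numpy, scipy, OpenCV 4.12 (cv2) and the standard library are available. Lean on these libraries where they do the work, as an engineer would, in place of code of your own. Each camera call takes 0.05 s, during which the arm holds its last target. There are 200 camera calls.

## Working session

There is one attempt and no reset: what is moved stays moved. The work goes in short steps, Python scripts to look and compute and a shell command to move; the robot and the scene stay as the last step left them, time stands still between calls to the robot, and variables do not carry over. Pictures are saved under pics/ and viewed, about 8 in all and at most 12, crops included, and the job is handed in when it is done.

```bash
mkdir -p pics; ls; python3 - <<'E'
from workcell import ctrl, viewer
import cv2,numpy as np
print(ctrl.read_state())
for n in("top","side"):
    s=viewer.snapshot(n);cv2.imwrite(f"pics/{n}0.png",s["image"][:,:,::-1]);print(n,s["mtx"].tolist(),np.round(s["world_to_cam"],4).tolist())
E
```

```text
pics
{'clock': 0.0, 'joints': array([ 1.18000319,  0.46836377, -0.01161532,  1.6036418 ,  0.00598572,
        1.07139245, -0.05629881]), 'dq': array([ 1.45388811e-05, -1.15194532e-03,  4.99457164e-04, -2.47346792e-04,
        4.82520354e-04,  7.00114550e-04,  2.84032944e-05]), 'tau': array([ 6.07953734e-05, -5.20563018e+01, -1.20005594e-02, -2.43745333e+01,
       -5.66725060e-02,  1.73203490e-02,  1.73912663e-04]), 'ee_pos': array([ 0.22127754, -0.61054433,  0.21364153]), 'orientation': array([-3.09253055e+00, -5.43174624e-01,  6.43679434e-04]), 'force': array([-0.4317424 ,  0.9510842 ,  0.13241605]), 'ft_torque': array([0.02318662, 0.01857633, 0.00406377]), 'width': 1.0004337367241136}
top [[617.6625773266753, 0.0, 318.57793746905674], [0.0, 617.6625773266753, 249.91351713185054], [0.0, 0.0, 1.0]] [[-0.0271, -0.9995, -0.0151, 0.0753], [-0.9815, 0.0294, -0.1892, 0.5719], [0.1896, 0.0097, -0.9818, 1.3576], [0.0, 0.0, 0.0, 1.0]]
side [[441.44336956361053, 0.0, 313.80024160166414], [0.0, 441.44336956361053, 244.71244312950103], [0.0, 0.0, 1.0]] [[-0.9254, -0.379, -0.0069, 0.5414], [-0.2092, 0.5257, -0.8245, 0.1235], [0.3161, -0.7616, -0.5658, 1.1158], [0.0, 0.0, 0.0, 1.0]]
```

View pics/top0.png

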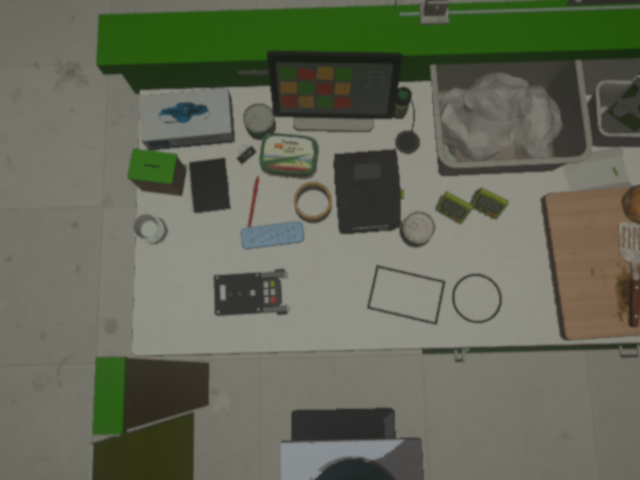

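View pics/side0.png

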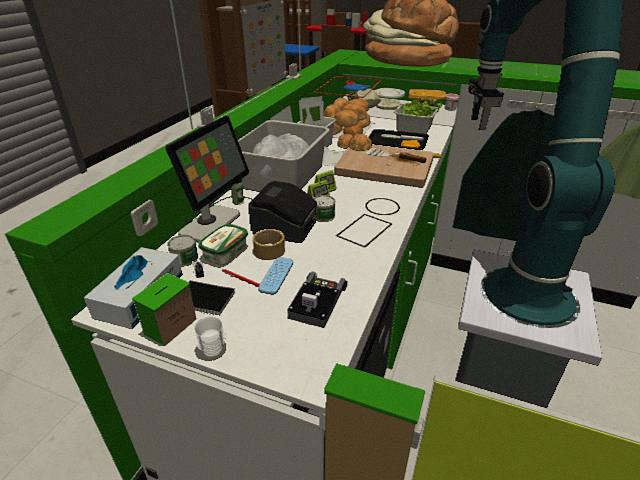

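The top view shows the dock at about (248,294), its mouth to the right (world -y). The rectangle is at (406,295) and the circle at (477,298). Tin, timers and cups are all off the direct path.

```bash
cat > h.py <<'E'
from workcell import ctrl, viewer
import cv2,numpy as np
from scipy.spatial.transform import Rotation as R
def cast(s,uv,z):
    M=s["mtx"];W=s["world_to_cam"];uv=np.atleast_2d(uv).astype(float)
    r=np.c_[uv,np.ones(len(uv))]@np.linalg.inv(M).T@W[:3,:3]; c=-W[:3,:3].T@W[:3,3]
    return c+r*((z-c[2])/r[:,2])[:,None]
def rect(s,box,thr,z,bigger=True):
    x0,y0,x1,y1=box;g=cv2.cvtColor(s["image"],cv2.COLOR_RGB2GRAY)[y0:y1,x0:x1]
    cs,_=cv2.findContours((g<thr).astype(np.uint8),cv2.RETR_EXTERNAL,cv2.CHAIN_APPROX_NONE)
    c=max(cs,key=cv2.contourArea)
    P=cast(s,c[:,0,:]+[x0,y0],z)
    return cv2.minAreaRect((P[:,:2]*1000).astype(np.float32))
E
python3 - <<'E'
from h import *
s=viewer.snapshot("top")
print("outline",rect(s,(355,255,452,335),110,0))
print("dock",rect(s,(205,262,300,325),110,.027))
im=s["image"][:,:,::-1]
a=cv2.resize(im[262:328,200:300],None,fx=6,fy=6,interpolation=cv2.INTER_CUBIC)
t=viewer.snapshot("side")["image"][262:332,280:356,::-1]
b=cv2.resize(t,None,fx=2.6,fy=2.6,interpolation=cv2.INTER_CUBIC)
o=np.zeros((600,600,3),np.uint8);o[:a.shape[0],:600]=a;o[400:400+b.shape[0],:b.shape[1]]=b
cv2.imwrite("pics/c1.png",o)
E
```

```text
outline ((472.8983154296875, -141.81387329101562), (167.0089111328125, 106.89173126220703), 75.07218170166016)
dock ((482.0773620605469, 220.783935546875), (105.68748474121094, 167.6896209716797), 2.0174825191497803)
```

View pics/c1.png

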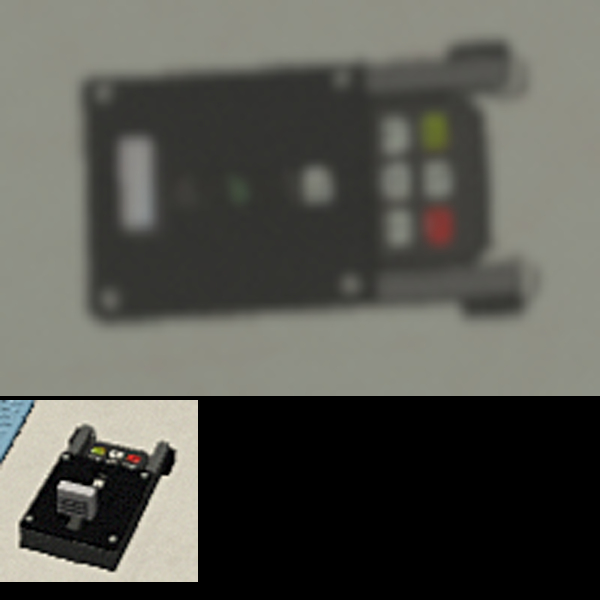

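```bash
cat >> h.py <<'E'
D0=None
dx=np.array([-0.0352,0.9994]);dy=np.array([-0.9994,-0.0352])
def down(yaw):  # tool z down, tool y at angle yaw (deg)
    a=np.radians(yaw);y=np.array([np.cos(a),np.sin(a),0]);z=np.array([0,0,-1.]);return np.c_[np.cross(y,z),y,z]
def delta(p,yaw):
    s=ctrl.read_state();A=R.from_rotvec(s["orientation"]).as_matrix()
    d=A.T@(np.array(p)-s["ee_pos"])*100
    r=R.from_matrix(A.T@down(yaw)).as_rotvec(degrees=True)
    # shift in axes after the turn is made
    d2=down(yaw).T@(np.array(p)-s["ee_pos"])*100
    print("t",round(s["clock"],2),"pos",s["ee_pos"].round(4),"F",s["force"].round(1),"shift now",d.round(2),"turn",r.round(1),"shift after turn",d2.round(2))
E
python3 - <<'E'
from h import *
s=viewer.snapshot("top")
W=s["world_to_cam"]
g=s["image"].astype(int).min(2)[278:305,210:232];m=(g>95).astype(np.uint8)
x0,y0=210,278
g=cv2.cvtColor(s["image"],cv2.COLOR_RGB2GRAY)[280:304,217:230];print(g[10],g[:,6])
tl=[200+123/6,262+137/6];bl=[200+127/6,262+232/6];tr=[200+150/6,262+137/6];br=[200+157/6,262+228/6]
print(cast(s,[tl,bl,tr,br],.065).round(4))
# roof corners (back) z=.03, front roof, wall front ends z=.024
c=lambda *p:[[200+u/6,262+v/6] for u,v in p]
print("roof",cast(s,c((88,80),(98,320),(365,68),(380,300)),.03).round(4))
print("walls front",cast(s,c((520,78),(535,280)),.024).round(4))
delta([.477,.31,.2],2)
delta([.477,-.3,.2],2)
E
```

```text
[ 52  57  83 115 134 141 141 128  97  67  55  52  52] [ 52  52  52  57  81 113 132 139 140 140 141 141 142 142 143 143 143 142
 136 114  84  63  54  52]
[[0.4985 0.2819 0.065 ]
 [0.4627 0.2803 0.065 ]
 [0.4982 0.2717 0.065 ]
 [0.4639 0.269  0.065 ]]
roof [[0.526  0.3015 0.03  ]
 [0.4333 0.2972 0.03  ]
 [0.5275 0.1944 0.03  ]
 [0.4379 0.1895 0.03  ]]
walls front [[0.5228 0.135  0.024 ]
 [0.4444 0.1306 0.024 ]]
t 0.25 pos [ 0.2214 -0.6109  0.2141] F [-0.3 -0.5 -0.8] shift now [ 55.41 -77.86   1.47] turn [ -0.   -0.  -72.1] shift after turn [91.14 28.76  1.41]
t 0.25 pos [ 0.2214 -0.6109  0.2141] F [-0.3 -0.5 -0.8] shift now [ 34.62 -20.51   1.43] turn [ -0.   -0.  -72.1] shift after turn [30.17 26.63  1.41]
```

```bash
python3 -m crank '[[5,0,0,0,0,-10.3],[5,0,0,0,0,-10.3],[5,0,0,0,0,-10.3],[5,0,0,0,0,-10.3],[5,0,0,0,0,-10.3]]' 1; python3 -m crank '[[5,0,0,0,0,-10.3],[5,0,0,0,0,-10.3]]'; python3 -c "
from h import *
delta([.479,.313,.12],2)"
```

```text
clock: 0.88
ee_pos: [0.4048, -0.4523, 0.2126]
orientation: [-2.533, -1.857, 0.004]
force: [0.3, 0.0, -0.4]
width: 0.475
clock: 1.12
ee_pos: [0.4278, -0.3514, 0.2122]
orientation: [-2.144, -2.295, 0.003]
force: [1.1, 0.1, 0.1]
width: 0.263
t 1.12 pos [ 0.4278 -0.3514  0.2122] F [1.1 0.1 0.1] shift now [65.95  9.62  9.17] turn [-0.1  0.   1.9] shift after turn [66.22  7.44  9.22]
```

```bash
python3 -m crank '[[6,1,0,0,0,1],[6,1,0,0,0,0],[6,1,0,0,0,0],[6,1,0,0,0,0],[6,0.5,0,0,0,0]]'; python3 -m crank '[[6,0.5,0,0,0,0],[6,0.5,0,0,0,0],[6,0.5,0,0,0,0],[6,0.5,0,0,0,0],[6,0.5,2,0,0,0]]';  python3 -c "
from h import *
delta([.479,.313,.10],2)"
```

```text
clock: 1.75
ee_pos: [0.457, -0.0414, 0.2127]
orientation: [2.165, 2.273, -0.001]
force: [0.8, 0.1, 0.0]
width: 0.006
clock: 2.38
ee_pos: [0.4688, 0.2662, 0.1949]
orientation: [2.165, 2.265, 0.007]
force: [1.0, -0.3, -0.6]
width: 0.005
t 2.38 pos [0.4688 0.2662 0.1949] F [ 1.  -0.3 -0.6] shift now [4.65 1.15 9.49] turn [0.5 0.2 0.6] shift after turn [4.64 1.19 9.49]
```

```bash
python3 -m crank '[[4.6,1.2,0,0.5,0,0.6],[0,0,5,0,0,0],[0,0,4.5,0,0,0],[0,0,0,0,0,0]]'; python3 - <<'E'
from h import *
delta([.479,.313,.045],2)
s=viewer.snapshot("wrist");cv2.imwrite("pics/w1.png",s["image"][:,:,::-1]);print(s["mtx"].tolist(),s["tool_from_camera"].round(4).tolist())
E
```

```text
clock: 2.88
ee_pos: [0.4769, 0.3204, 0.0967]
orientation: [-2.173, -2.268, 0.001]
force: [-0.0, 0.1, 0.6]
width: 0.001
t 2.88 pos [0.4769 0.3204 0.0967] F [-0.   0.1  0.6] shift now [-0.75  0.18  5.17] turn [-0.1  0.   0.5] shift after turn [-0.75  0.18  5.17]
[[371.64829954431775, 0.0, 318.01630729960635], [0.0, 371.64829954431775, 240.0700014266296], [0.0, 0.0, 1.0]] [[0.0012, -0.9641, -0.2656, 0.0749], [1.0, 0.001, 0.0008, -0.0003], [-0.0005, -0.2656, 0.9641, -0.1701], [0.0, 0.0, 0.0, 1.0]]
```

View pics/w1.png

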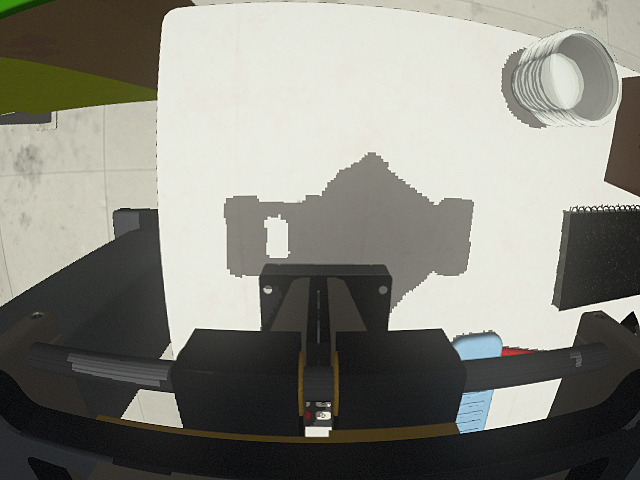

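The wrist view shows the fingers in line with the dock (dock back edge at columns 260–390) and behind the tab. I'll go down and push.

```bash
python3 -m crank '[[0,0.2,3,0,0,0.4],[0,0,2.1,0,0,0],[0,0,0,0,0,0]]'; python3 -m crank '[[-1.5,0,0,0,0,0],[-1.5,0,0,0,0,0],[-1,0,0,0,0,0]]'; python3 -m crank '[[-1.5,0,0,0,0,0],[-1,0,0,0,0,0]]'; python3 -c "
from h import *
delta([.481,.236,.045],2)"
```

```text
clock: 3.3
ee_pos: [0.4844, 0.3234, 0.0525]
orientation: [2.182, 2.256, 0.019]
force: [-0.3, -0.3, -0.9]
width: 0.006
clock: 3.68
ee_pos: [0.4869, 0.2856, 0.0555]
orientation: [2.182, 2.259, 0.034]
force: [-0.8, 11.8, -7.5]
width: 0.005
clock: 3.92
ee_pos: [0.4875, 0.2666, 0.0565]
orientation: [-2.174, -2.257, -0.054]
force: [-0.4, 10.0, -6.9]
width: 0.003
t 3.92 pos [0.4875 0.2666 0.0565] F [-0.4 10.  -6.9] shift now [-3.07 -0.79  1.05] turn [ 1.1 -1.7  0.2] shift after turn [-3.04 -0.76  1.15]
```

```bash
python3 -m crank '[[-1,-0.4,0.6,1,-1.7,0],[-1,-0.3,0.4,0,0,0]]'; python3 -c "
from h import *
delta([.482,.236,.047],2)"; python3 -m crank '[[-0.8,0,0.2,0,0,0],[-0.8,0,0.2,0,0,0]]';python3 -c "
from h import *
delta([.482,.236,.047],2)"
```

```text
clock: 4.18
ee_pos: [0.4866, 0.259, 0.0526]
orientation: [-2.173, -2.265, -0.046]
force: [0.4, 12.3, 10.0]
width: 0.006
t 4.17 pos [0.4866 0.259  0.0526] F [ 0.4 12.3 10. ] shift now [-2.29 -0.57  0.5 ] turn [ 1.1 -1.3  0.4] shift after turn [-2.28 -0.54  0.56]
clock: 4.42
ee_pos: [0.487, 0.2542, 0.0529]
orientation: [-2.16, -2.264, -0.075]
force: [-4.5, 11.2, 4.4]
width: 0.002
t 4.42 pos [0.487  0.2542 0.0529] F [-4.5 11.2  4.4] shift now [-1.81 -0.6   0.5 ] turn [ 1.5 -2.4  0.7] shift after turn [-1.8  -0.56  0.59]
```

```bash
python3 -m crank '[[-1.6,-0.5,0.3,1.5,-2.4,0],[-1.6,-0.2,0.2,0,-1,0]]'; python3 -c "
from h import *
delta([.482,.232,.047],2)
s=viewer.snapshot('top');cv2.imwrite('pics/t2.png',cv2.resize(s['image'][255:335,200:330,::-1],None,fx=5,fy=5))"
```

```text
clock: 4.68
ee_pos: [0.4871, 0.2381, 0.0531]
orientation: [2.158, 2.275, 0.034]
force: [-2.1, 30.9, -10.7]
width: 0.007
t 4.67 pos [0.4871 0.2381 0.0531] F [ -2.1  30.9 -10.7] shift now [-0.59 -0.55  0.59] turn [ 1.1 -0.6  1. ] shift after turn [-0.6  -0.53  0.61]
```

View pics/t2.png

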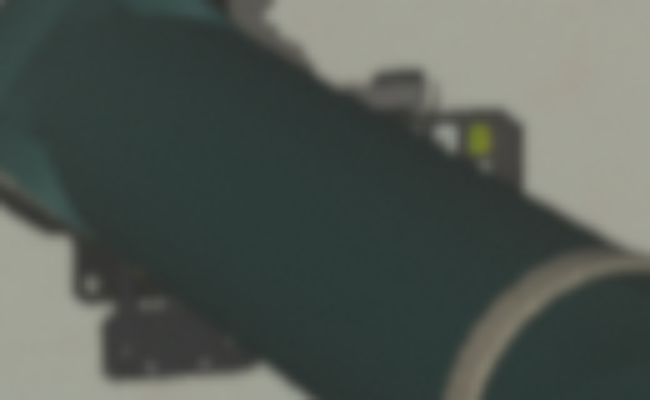

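```bash
python3 -m crank '[[-0.8,-0.2,0.2,0,0,0]]'; python3 -c "
from h import *
delta([.482,.232,.047],2)
s=viewer.snapshot('top')
g=cv2.cvtColor(s['image'],cv2.COLOR_RGB2GRAY);print(g[285,292:312]);print(cast(s,[[304.5,285],[287,285]],.015).round(4))"
```

```text
clock: 4.85
ee_pos: [0.4869, 0.2389, 0.053]
orientation: [-2.156, -2.284, -0.062]
force: [2.4, 14.4, -5.2]
width: 0.003
t 4.85 pos [0.4869 0.2389 0.053 ] F [ 2.4 14.4 -5.2] shift now [-0.67 -0.54  0.57] turn [ 1.6 -1.6  1.3] shift after turn [-0.67 -0.51  0.6 ]
[ 65  73  88  95  95  88  76  70  69  68  68  74 104 140 157 160 161 160
 161 161]
[[0.4994 0.0944 0.015 ]
 [0.5006 0.1352 0.015 ]]
```

```bash
python3 -m crank '[[-1.4,-0.2,0.2,0,0,0],[-1.6,0,0,0,0,0],[-1.6,0,0,0,0,0]]'; python3 -c "
from h import *
s=viewer.snapshot('top')
g=cv2.cvtColor(s['image'],cv2.COLOR_RGB2GRAY);print(g[285,298:310]);print(cast(s,[[304.5,285],[281.3,285]],.015).round(4))"
```

```text
clock: 5.28
ee_pos: [0.487, 0.2383, 0.0558]
orientation: [-2.1, -2.279, -0.171]
force: [-1.5, 37.0, -22.3]
width: 0.005
[ 51  51  55  58  60  70 102 138 156 159 160 160]
[[0.4994 0.0944 0.015 ]
 [0.501  0.1485 0.015 ]]
```

```bash
python3 -m crank '[[3,0,0,0,0,0],[3,0,0,0,0,0],[2,0,-1,0,0,0],[0,0,-5,0,0,0],[0,0,-3,0,0,0]]' -1; python3 -c "
from h import *
delta([.4845,.111,.12],2)"
```

```text
clock: 5.95
ee_pos: [0.4751, 0.3114, 0.158]
orientation: [-2.094, -2.277, -0.18]
force: [-0.1, 0.4, 0.4]
width: 0.526
t 5.95 pos [0.4751 0.3114 0.158 ] F [-0.1  0.4  0.4] shift now [-20.34  -0.89   1.53] turn [ 3.1 -6.4  2.8] shift after turn [-20.06   0.24   3.8 ]
```

```bash
python3 -m crank '[[0,0,0,3.1,-6.4,2.8],[-6,0,0,0,0,0],[-6,0,0,0,0,0],[-6,0,0,0,0,0],[-2,0,2,0,0,0]]' -1; python3 - <<'E'
from h import *
delta([.4845,.111,.12],2)
s=viewer.snapshot("wrist");cv2.imwrite("pics/w2.png",s["image"][:,:,::-1])
E
```

```text
clock: 6.58
ee_pos: [0.4839, 0.1095, 0.1467]
orientation: [2.17, 2.257, 0.007]
force: [1.0, 0.3, -0.4]
width: 0.996
t 6.58 pos [0.4839 0.1095 0.1467] F [ 1.   0.3 -0.4] shift now [0.16 0.03 2.67] turn [0.6 0.3 0.2] shift after turn [0.15 0.06 2.67]
```

View pics/w2.png

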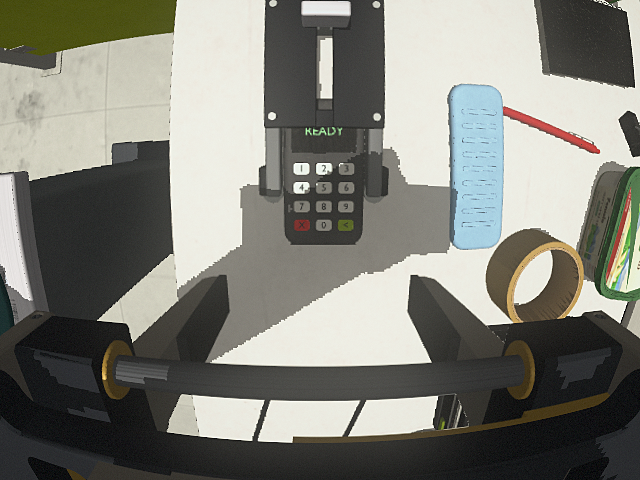

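The slide has sprung back and the reader sticks out (leading edge at row 243, columns 290–357). I'll cast these pixels to check the grip point.

```bash
cat >> h.py <<'E'
def wcast(s,uv,z,st):
    M=s["mtx"];uv=np.atleast_2d(uv).astype(float);q=(uv-M[:2,2])/M[0,0];r=np.hypot(*q.T);k=np.sinc(r/np.pi)
    d=np.c_[q*k[:,None],np.cos(r)]
    A=R.from_rotvec(st["orientation"]).as_matrix();T=s["tool_from_camera"]
    c=st["ee_pos"]+A@T[:3,3];d=d@(A@T[:3,:3]).T
    return c+d*((z-c[2])/d[:,2])[:,None]
E
python3 - <<'E'
from h import *
st=ctrl.read_state();s=viewer.snapshot("wrist")
print(wcast(s,[[288,243],[360,241],[323,243],[285,200],[364,200]],.018,st).round(4))
print(wcast(s,[[265,198],[387,194],[260,195],[266,128],[383,128]],.027,st).round(4))
E
```

```text
[[0.4582 0.0963 0.018 ]
 [0.5178 0.1002 0.018 ]
 [0.4872 0.0974 0.018 ]
 [0.4551 0.1323 0.018 ]
 [0.5188 0.1348 0.018 ]]
[[0.44   0.135  0.027 ]
 [0.5356 0.1419 0.027 ]
 [0.436  0.1372 0.027 ]
 [0.4397 0.1896 0.027 ]
 [0.5292 0.1934 0.027 ]]
```

```bash
python3 -m crank '[[0.3,0.2,4,0.6,0.3,0.2],[0,0,4,0,0,0],[0,0,3,0,0,0],[0,0,0,0,0,0]]' -1; python3 -c "
from h import *
delta([.486,.113,.006],2.5)"
```

```text
clock: 7.18
ee_pos: [0.4867, 0.1164, 0.0367]
orientation: [-2.18, -2.26, -0.003]
force: [0.4, -0.4, 0.1]
width: 1.005
t 7.17 pos [0.4867 0.1164 0.0367] F [ 0.4 -0.4  0.1] shift now [-0.35 -0.08  3.07] turn [ 0.  -0.1 -0.4] shift after turn [-0.34 -0.08  3.07]
```

```bash
python3 -m crank '[[-0.4,0,1.8,0,0,0],[0,0,1.1,0,0,0],[0,0,0,0,0,0]]' -1; python3 -c "
from h import *
delta([.486,.113,.005],2.5)";  python3 -m crank '[[0,0,0,0,0,0],[0,0,0,0,0,0],[0,0,0,0,0,0],[0,0,0,0,0,0]]' 0.5;python3 -c "
from h import *
delta([.486,.113,.005],2.5)"
```

```text
clock: 7.55
ee_pos: [0.4891, 0.1138, 0.0091]
orientation: [2.179, 2.261, 0.01]
force: [0.1, 0.1, 0.4]
width: 1.001
t 7.55 pos [0.4891 0.1138 0.0091] F [0.1 0.1 0.4] shift now [-0.07 -0.31  0.4 ] turn [ 0.3 -0.2 -0.4] shift after turn [-0.07 -0.31  0.41]
clock: 8.05
ee_pos: [0.4899, 0.114, 0.0102]
orientation: [2.178, 2.26, 0.012]
force: [-0.0, 0.7, -3.0]
width: 0.712
t 8.05 pos [0.4899 0.114  0.0102] F [-0.   0.7 -3. ] shift now [-0.09 -0.39  0.52] turn [ 0.4 -0.2 -0.4] shift after turn [-0.09 -0.39  0.52]
```

Gripped (opening 65.5 mm against the 66 mm reader). I'll drag it straight out.

```bash
python3 -m crank '[[-2,0,0.2,0,0,0],[-2.5,0,0.1,0,0,0],[-3,0,0.1,0,0,0],[-3,0,0.1,0,0,0]]' 0.5; python3 -c "
from h import *
delta([.4618,-.184,.007],-15)"
```

```text
clock: 8.55
ee_pos: [0.497, 0.034, 0.0105]
orientation: [-2.148, -2.281, -0.06]
force: [-4.8, 9.1, 14.3]
width: 0.712
t 8.55 pos [0.497  0.034  0.0105] F [-4.8  9.1 14.3] shift now [-21.55  -4.83  -0.45] turn [ 1.  -2.  18.5] shift after turn [-21.97   2.24   0.35]
```

```bash
python3 -m crank '[[-3,-0.2,0,0.5,-1.5,0],[-3,-0.2,0,0.5,0,0],[-3,-0.2,0,0,0,2],[0,0,0,0,0,0]]' 0.5; python3 -c "
from h import *
delta([.4618,-.184,.008],-15)"
```

```text
clock: 9.05
ee_pos: [0.4976, -0.059, 0.0101]
orientation: [2.193, 2.248, 0.014]
force: [0.2, -0.9, -0.7]
width: 0.713
t 9.05 pos [ 0.4976 -0.059   0.0101] F [ 0.2 -0.9 -0.7] shift now [-12.41  -3.89   0.12] turn [ 0.4 -0.4 16.4] shift after turn [-13.    -0.22   0.21]
```

Clear of the dock. Next, turn and travel.

```bash
python3 -m crank '[[-2.5,-0.6,0.1,0,0,4],[-2.5,-0.4,0.1,0,0,4],[-2.5,-0.2,0.1,0,0,4],[-2.5,0,0.1,0,0,4],[0,0,0,0,0,0]]' 0.5; python3 - <<'E'
from h import *
delta([.4618,-.184,.008],-15)
s=viewer.snapshot("top");cv2.imwrite("pics/t3.png",cv2.resize(s["image"][240:350,330:490,::-1],None,fx=5,fy=5))
E
```

```text
clock: 9.68
ee_pos: [0.488, -0.1478, 0.0107]
orientation: [2.479, 1.922, 0.048]
force: [-0.8, 0.5, -2.6]
width: 0.712
t 9.68 pos [ 0.488  -0.1478  0.0107] F [-0.8  0.5 -2.6] shift now [-4.16 -1.64  0.15] turn [ 1.3 -1.2  0.6] shift after turn [-4.17 -1.6   0.27]
```

View pics/t3.png

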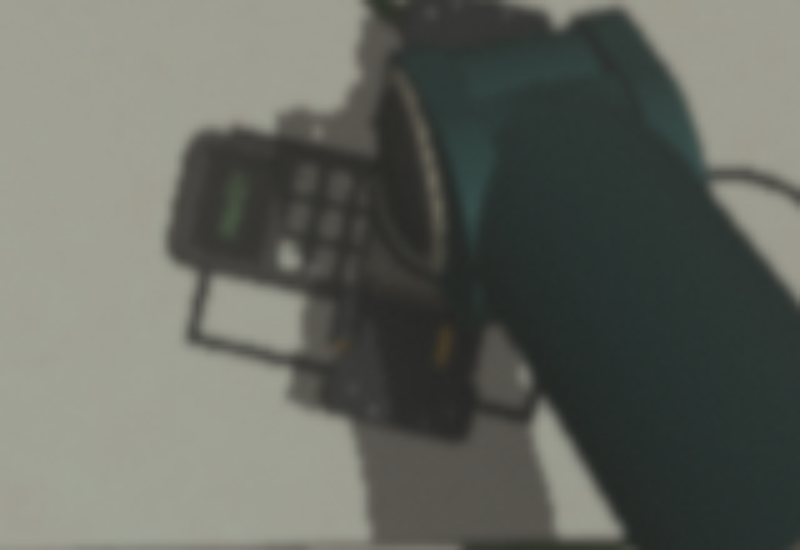

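The reader is parallel to the outline and still up and left of it, as the numbers say. Now the remaining shift.

```bash
python3 -m crank '[[-2,-0.8,0.1,1,-1,0.5],[-2,-0.8,0.1,0,0,0],[0,0,0,0,0,0]]' 0.5; python3 - <<'E'
from h import *
delta([.4618,-.184,.008],-15)
E
```

```text
clock: 10.1
ee_pos: [0.468, -0.1767, 0.0103]
orientation: [2.478, 1.924, 0.024]
force: [-0.1, 0.5, -2.3]
width: 0.713
t 10.1 pos [ 0.468  -0.1767  0.0103] F [-0.1  0.5 -2.3] shift now [-0.86 -0.42  0.21] turn [ 0.7 -0.5  0.7] shift after turn [-0.87 -0.41  0.23]
```

```bash
python3 -m crank '[[-1,-0.5,0,0.5,-0.5,0.5],[0,0,0,0,0,0]]' 0.5; python3 - <<'E'
from h import *
delta([.4618,-.184,.008],-15)
s=viewer.snapshot("top");cv2.imwrite("pics/t4.png",cv2.resize(s["image"][240:350,330:490,::-1],None,fx=5,fy=5))
E
```

```text
clock: 10.35
ee_pos: [0.4603, -0.1852, 0.0102]
orientation: [2.486, 1.916, 0.003]
force: [-1.3, -2.5, 4.6]
width: 0.715
t 10.35 pos [ 0.4603 -0.1852  0.0102] F [-1.3 -2.5  4.6] shift now [0.15 0.12 0.22] turn [0.2 0.  0.3] shift after turn [0.15 0.12 0.22]
```

View pics/t4.png

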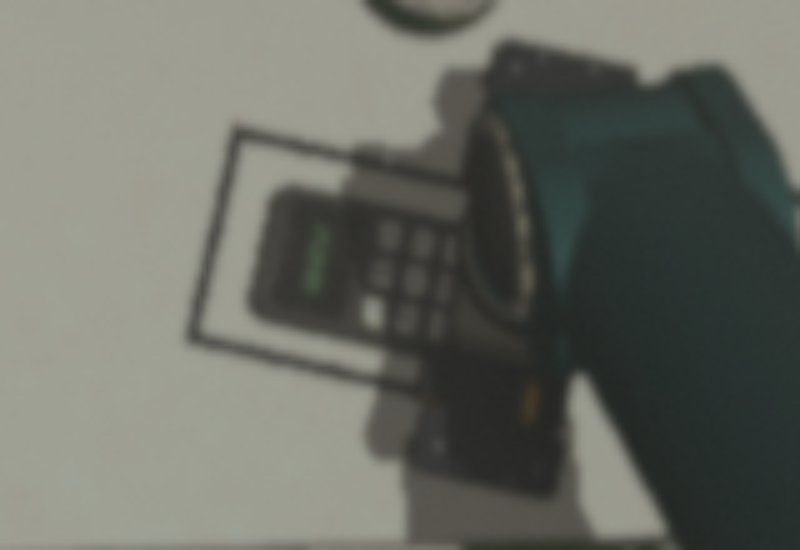

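The outline's long sides are parallel to the reader. It sits about 4 mm too low in the image (crosswise), so I'll nudge it, release, rise and check.

```bash
python3 -m crank '[[0.1,0.5,0,0,0,0],[0,0,0,0,0,0]]' 0.5; python3 -m crank '[[0,0,0,0,0,0],[0,0,0,0,0,0],[0,0,0,0,0,0],[0,0,0,0,0,0]]' -1;  python3 -m crank '[[0,0,-3,0,0,0],[0,0,-6,0,0,0],[0,0,-6,0,0,0],[-6,0,0,0,0,0],[-6,0,0,0,0,0]]' -1
python3 -m crank '[[-6,0,-2,0,0,0],[-6,0,0,0,0,0],[-6,0,0,0,0,0],[0,0,0,0,0,0]]'
python3 - <<'E'
from h import *
s=viewer.snapshot("top");cv2.imwrite("pics/t5.png",cv2.resize(s["image"][240:350,330:490,::-1],None,fx=5,fy=5))
E
```

```text
clock: 10.65
ee_pos: [0.4637, -0.1855, 0.0103]
orientation: [2.487, 1.918, -0.003]
force: [0.3, -0.4, 1.0]
width: 0.715
clock: 11.15
ee_pos: [0.4623, -0.1849, 0.0092]
orientation: [-2.486, -1.918, 0.005]
force: [0.1, 0.4, -0.2]
width: 0.998
clock: 11.78
ee_pos: [0.4343, -0.2989, 0.1645]
orientation: [-2.475, -1.932, 0.005]
force: [-0.6, 0.5, -0.3]
width: 1.001
clock: 12.28
ee_pos: [0.3859, -0.4817, 0.1849]
orientation: [2.483, 1.923, -0.008]
force: [-0.1, 0.5, 0.2]
width: 1.005
```

View pics/t5.png

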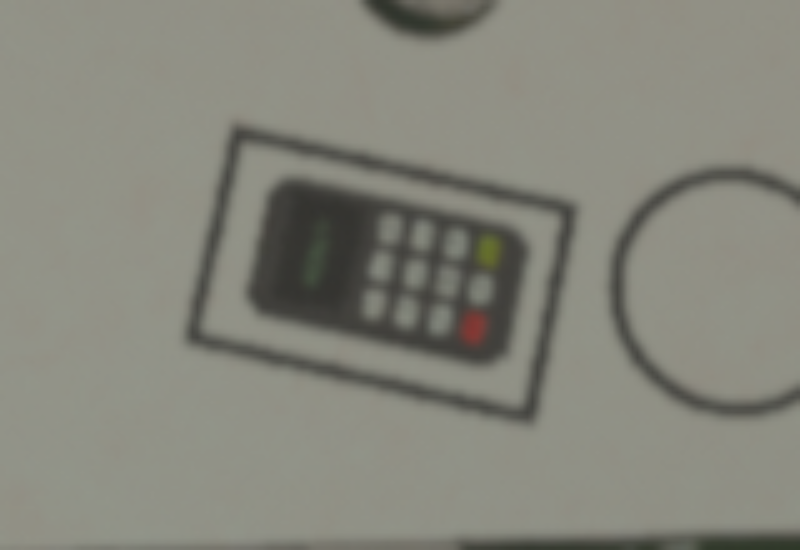

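```bash
python3 - <<'E'
from h import *
s=viewer.snapshot("top")
o=rect(s,(355,255,452,335),110,0)
g=cv2.cvtColor(s["image"],cv2.COLOR_RGB2GRAY);m=np.zeros_like(g);m[265:325,372:440]=(g[265:325,372:440]<105)
m=cv2.morphologyEx(m,cv2.MORPH_CLOSE,np.ones((3,3)))
cs,_=cv2.findContours(m,cv2.RETR_LIST,cv2.CHAIN_APPROX_NONE)
a=np.radians(o[2])
print(o)
for c in cs:
    r=cv2.minAreaRect((cast(s,c[:,0],.012)[:,:2]*1000).astype(np.float32))
    if min(r[1])>40:
        d=np.array(r[0])-o[0];print(r,"len",d@[np.cos(a),np.sin(a)],"cross",d@[-np.sin(a),np.cos(a)])
# tab
t=s["image"].min(2)[278:306,212:260];k=t>110;print(cast(s,np.argwhere(k)[:,::-1].mean(0)+[212,278],.065) if k.any() else None)
ys=g[290:298,215:262].mean(0).astype(int);print(ys)
ts=viewer.snapshot("side")["image"][:,:,::-1];cv2.imwrite("pics/s6.png",ts[150:340,180:430].repeat(3,0).repeat(3,1))
E
```

```text
((472.8572998046875, -141.968017578125), (166.69004821777344, 106.89167022705078), 75.07209014892578)
((423.1550598144531, -140.60302734375), (55.90572738647461, 156.99026489257812), 5.172067642211914) len -11.484548323849621 cross 48.37645096722118
((472.3206481933594, -143.13229370117188), (123.3839340209961, 66.37751007080078), 75.12657165527344) len -1.2632259658055187 cross 0.2186183934458616
((519.3091430664062, -136.035888671875), (62.67521667480469, 159.2614288330078), 8.532082557678223) len 17.698081295724563 cross -43.3559893696543
[[0.48007473 0.26256788 0.065     ]]
[ 63  53  53  55  76 108 132 143 143 132 101  71  63  75  96 109 115 116
 117 117 116 113 112 111 109 108 108 108 108 108 107 110 112 113 113 113
 112 111 108 102  85  65  55  53  52  56  76]
```

View pics/s6.png

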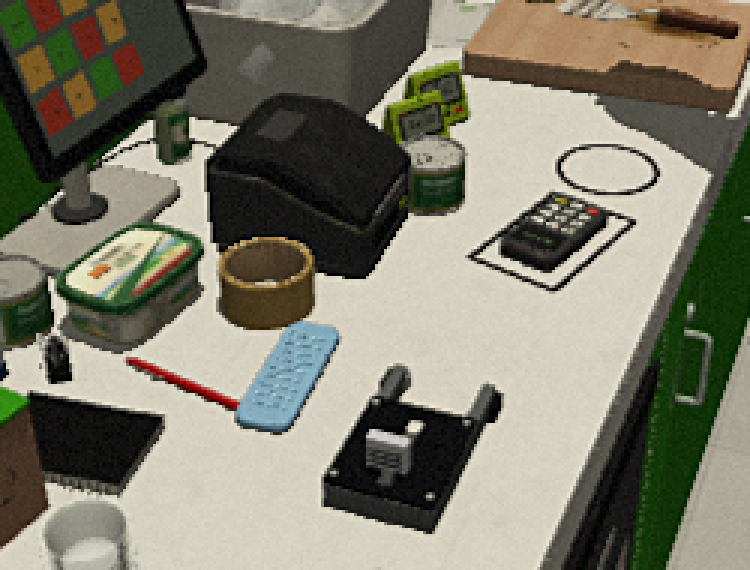

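```bash
python3 -c "
from workcell import ctrl
print(ctrl.close_job())"
```

```text
the job is handed in; nothing more can be done
None
```

I pressed the eject slide to its stop and then dragged the reader along the counter into the rectangular outline. I released it, backed the arm away and handed the job in at about 12.5 s; no verdict was reported.

- **Eject slide:** the reader moved out by about 54 mm of the 55 mm travel. I judged this from the reader's leading edge in the top view, because the slide itself was hidden under the arm. The push met up to about 37 N at the stop, and that was still under the 40 N limit.
- **Spring-back:** the tab is back at its starting pixel columns in the top view. The averaged bright-pixel position for the tab came out about 12 mm off, because it also picked up the grey roof slot.
- **Reader in the outline:** the measured size is 123.4 x 66.4 mm, which matches the real reader. It is off-centre by -1.3 mm lengthwise and 0.2 mm crosswise, and turned 0.05° from the outline. The last side view shows it lying flat.
- **Bystanders:** the timers, tin and cups look to be where they started in the last side view. I did not measure them.
- **During the drag:** the tool drifted by a few mm and tilted about 2°, and I corrected this as I went. Its height stayed within about 1 mm, at about 10 mm above the counter.

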